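Fetch the tea light from behind the seasonings and fit it in the teapot warmer

ROBOT

A 6-joint arm with a two-finger parallel gripper is mounted at the origin on a cart in front of the work surface, level with it; the furniture and walls round the work are solid. World frame = base frame: x ahead of the robot, y to its left, z up, the work surface at z = 0. Lengths are in mm, angles in rad, forces in N, time in s.
With the tool pointing down it reaches from about 300 to 875 mm from the base axis. Payload 4.2 kg.
Tool frame: the origin (TCP) lies on the front face of the gripper's body, between the roots of the fingers; the fingertips stand 73 mm ahead of it and the grasp point (between the pads) lies 54 mm ahead of it; z points along the fingers, y is the line along which they close (so a half turn about z gives the same grasp; the last joint's range is limited). The gripper opens to 85 mm and grips with 20 to 120 N. Pads are 22 mm wide; open, the fingers measure 114 mm over their backs; the gripper's body (76 mm by 85 mm) begins 54 mm behind the grasp point. The pads swing forward as they close: fully open they stand 13 mm farther back than shut.
Start: joints at [1.121, 0.32, 1.565, -0, 1.257, -0.02], TCP at [239.597, 522.711, 303.938] pointing down, gripper open.
Joint ranges: [-3.11, 3.11], [-0.84, 2.01], [0.21, 2.61], [-1.34, 4.49], [0.05, 2.63], [-2.56, 2.56]. Speed limits (rad/s): [2.57, 2.57, 3.14, 3.14, 3.14, 3.14].

INTERFACE

Orientations are given as a unit quaternion [x, y, z, w].
In Python, from workcell import r, imaging gives the robot as it stands.
- The arm moves only by the tool servo_tool, never from a script. Its argument "rows" is text: rows parted by semicolons, each of 5 numbers parted by spaces: the closure, from 0 (fully open) to 1 (shut), then the shift along the tool's x, y, z in mm, then the turn about the tool's z in degrees. A call has 1 to 8 rows; each row shifts and turns the commanded pose from where the row before left it, along the tool's axes as they then stand; what a row does not reach is not made up. A row lasts 1/8 s, in which the tool goes at most 62.5 mm and 10.7 degrees, less where a joint would pass 70% of its speed; a pose out of reach is approached as far as the arm can. A call with a gripper value outside its range is refused whole. The fingers move at their own pace and stop on an object; "newtons" is the grip in N (left out, the last holds). Time passes only in rows, so rows that do not move let the fingers close. It gives the time, the measured TCP pose, the force, the opening and the grip force at its end, in the units of the state.
- r.read_state(): the state, without advancing time (a new reading comes with each control period).
- imaging.get_image(name): name is "scene" or "side" or "wrist"; returns the picture (400x640x3 uint8, red, green, blue); there is no depth.
- imaging.get_calibration(name): a dict with "fovy" (degrees; the focal length in pixels is half the picture's height over the tangent of half this angle, whatever the lens; pixels are square), "cx", "cy" (the principal point, pixels), "dist_coeffs" ([k1, k2, p1, p2, k3] as OpenCV has them; the pictures are not rectified), "extrinsics" (4x4, takes a point from camera to world coordinates). Camera axes: x right, y up, looking along -z (the intrinsics and any distortion apply to the point x, -y, -z); pixel columns grow to the right and rows downward; lengths in mm; the calibration is good to about 2 mm. A picture is of the moment at which its call begins: read the wrist's pose just before it. get_calibration takes no time and is no camera call; for the wrist camera it gives the pose at the moment of the call.
- r.job_done(): hands the job in; it is judged then, once.
The state is a dict: "time_s": time; "joints": joint angles; "joint_velocities": joint speeds; "joint_efforts": joint torques, N m; "ee_pos": TCP position; "ee_rot": TCP orientation; "contact_force": force on the tool from outside, world axes, zero at the start; "ft_torque": the same for the moment, N m; "width": finger opening in mm; "finger_force": force on a finger pad.
Only numpy, scipy, OpenCV 4.12 (cv2) and the standard library are available. Lean on these libraries where they do the work, as an engineer would, in place of code of your own. Each camera call takes 0.05 s, during which the arm holds its last target. There are 200 camera calls.

TASK

Get the teapot warmer ready: stand the pepper mill, the salt shaker and the spice jar from the wooden tray upright on the white chopping board, so that you can get at the red tea light behind them. Seat the tea light flat in the round collar in the middle of the black warmer, then put each of the three seasonings back upright exactly where it stood on the tray, and do not shift the tin or the jam jar.

Things in the scene. Friction and masses are not known exactly. Their poses are not given: they have to be found in the camera images.
- tea_light: red tea light candle in a round aluminium cup, 38 mm across, 15 mm high; origin at the centre of its underside, z up. It starts on the wooden tray, in the middle of an arc of three taller seasonings whose axes are about 56 mm from its own, too near for a gripper to come down over it.
- mill: pepper mill of dark brown turned wood, 170 mm tall, foot 58 mm across, round head 49 mm across between 123 and 159 mm above its foot (grip it there; a small silver knob, 12 mm, stands on top of the head); origin at the centre of its underside, z up. Starts on one of the tray's three dark rounds.
- salt: salt shaker, grey with a paler, rounded, pierced top, 90 mm tall, body 44 mm across up to 66 mm, top 34 mm across; origin at the centre of its underside, z up. Starts on one of the tray's three dark rounds.
- spice: glass spice jar with a green cap that has a dark blue disc on top, pinkish red contents, 106 mm tall, 45 mm across; origin at the centre of its underside, z up. Starts on one of the tray's three dark rounds.
- tray: fixed light wooden tray, 180 (x) by 196 mm (y); floor 8 mm, lip 14 mm above the worktop; origin at the centre of its underside. Three flush dark wood rounds, 61 mm across, in its floor mark where seasonings stand: at (+14, +56), (-42, 0), (+14, -56) mm in its frame; which stands where changes with the start. The tea light starts near (+14, 0). Its -x side faces the robot within 0.3 rad.
- warmer: fixed black cast-iron teapot warmer: round plate, 144 mm across, top 8 mm above the worktop; in its middle a bright steel round collar for the tea light, 48 mm across inside, 60 outside, 5 mm high; three upright studs 13 mm across, 61 mm from the middle, tops 55 mm above the worktop. Origin at the centre of its underside; a seated tea light's origin is 8 mm above it.
- board: fixed white chopping board lying on the black hob (off and cold); 230 mm (its x) by 340 mm (its y), 11 mm thick; origin at the centre of its underside, 6 mm above the worktop. This is the side area for the three seasonings; its -x side faces the robot within 0.2 rad.
- paste_tin: short food tin with a teal label, 75 mm across, 58 mm high, standing loose near the far right (-y) end of the chopping board; origin at the centre of its underside. Leave it alone.
- jam_jar: jam jar with a yellow lid, 71 mm across, 110 mm tall, standing loose at the back of the worktop; origin at the centre of its underside. Leave it alone.
Mind the look-alikes: they are no part of the job. Leave any purple or turquoise look-alike of the salt alone. What is shaped like the spice but purple is not meant.

How it is judged (in metres and radians):
On the way, in this order (a step that is already met when the one before it is completed fails the run):
1. the mill, the salt shaker and the spice jar all stand upright on the chopping board, released, and the tea light is still on the tray (x of mill in the frame of board between -0.115 and 0.115 m and y of mill in the frame of board between -0.17 and 0.17 m and z of each of mill, salt, spice in the frame of board below 0.016 m and angle between each of mill, salt, spice's own z axis and vertical below 0.15 rad and contact force between each of mill, salt, spice and the fingers below 0.1 N and x of salt in the frame of board between -0.115 and 0.115 m and y of salt in the frame of board between -0.17 and 0.17 m and x of spice in the frame of board between -0.115 and 0.115 m and y of spice in the frame of board between -0.17 and 0.17 m and distance of tea_light from where it was at the start of the episode below 0.03 m), for 0.2 s.
2. the tea light sits flat in the warmer's collar, released, while the three seasonings are still on the board (horizontal distance between tea_light and warmer below 0.008 m and z of tea_light in the frame of warmer below 0.0105 m and angle between tea_light's own z axis and vertical below 0.1 rad and linear speed of tea_light below 0.02 m/s and contact force between tea_light and the fingers below 0.1 N and x of mill in the frame of board between -0.115 and 0.115 m and y of mill in the frame of board between -0.17 and 0.17 m and z of each of mill, salt, spice in the frame of board below 0.016 m and x of salt in the frame of board between -0.115 and 0.115 m and y of salt in the frame of board between -0.17 and 0.17 m and x of spice in the frame of board between -0.115 and 0.115 m and y of spice in the frame of board between -0.17 and 0.17 m), for 0.2 s.
At the end, for the whole second after the job is handed in: The tea light sits flat in the warmer's collar (within 8 mm of its middle, its underside on the plate); the mill, the salt shaker and the spice jar each stand upright within 15 mm of the place on the tray where that one stood at the start; all at rest and released (horizontal distance between tea_light and warmer below 0.008 m and z of tea_light in the frame of warmer below 0.0105 m and angle between each of tea_light, mill, salt, spice's own z axis and vertical below 0.1 rad and linear speed of each of tea_light, mill, salt, spice below 0.02 m/s and contact force between tea_light and the fingers below 0.1 N and distance of each of mill, salt, spice from where it was at the start of the episode below 0.015 m); the robot touches nothing.
It fails at once if the tin or the jam jar is shifted by more than 20 mm (distance of any of paste_tin, jam_jar from where it was at the start of the episode above 0.02 m).
It fails at once if a seasoning or the tea light is tipped over (more than 0.6 rad) (angle between any of mill, salt, spice, tea_light's own z axis and vertical above 0.6 rad).
It also fails if it takes over 144 s, if anything falls off the work surface, if the arm or the gripper's body presses on something with over 40 N, if the wrist force passes 120 N, or if a joint passes its speed limit or range.

## Working session

There is one attempt and no reset: what is moved stays moved. The work goes in short steps, Python scripts to look and compute and a tool call to move; the robot and the scene stay as the last step left them, time stands still between calls to the robot, and variables do not carry over. Pictures are saved under pics/ and viewed, at most 17 in all, crops included, and the job is handed in when it is done.

Besides the shell and the picture viewer there is one more tool, called by a JSON object that holds its "api" and its "payload". servo_tool: Moves the arm, as the interface text tells. Its arguments: {"type":"object","properties":{"rows":{"type":"string"},"newtons":{"type":"number"}},"required":["rows"]}

```bash
ls; mkdir -p pics
cat > h.py <<'E'
import numpy as np, cv2
from workcell import r, imaging
def cal(n):
    c=imaging.get_calibration(n); f=200/np.tan(np.radians(c["fovy"])/2)
    K=np.array([[f,0,c["cx"]],[0,f,c["cy"]],[0,0,1.]]); return K,np.array(c["dist_coeffs"],float),np.array(c["extrinsics"],float)
def rays(C,uv):
    K,d,T=C; p=cv2.undistortPoints(np.array(uv,float).reshape(-1,1,2),K,d)[:,0]
    D=np.c_[p[:,0],-p[:,1],-np.ones(len(p))]@T[:3,:3].T; return T[:3,3],D
def onz(C,uv,z):
    o,D=rays(C,uv); t=(z-o[2])/D[:,2]; return o+D*t[:,None]
def proj(C,P):
    K,d,T=C; q=(np.array(P,float).reshape(-1,3)-T[:3,3])@T[:3,:3]; q=q*[1,-1,-1]
    return cv2.projectPoints(q,np.zeros(3),np.zeros(3),K,d)[0][:,0]
def img(n,name=None):
    C=cal(n); im=np.array(imaging.get_image(n))
    if name: cv2.imwrite(f"pics/{name}.png",im[:,:,::-1])
    return C,im
E
python3 - <<'E'
from h import *
import pickle
for n in("scene","side","wrist"):
    C,im=img(n,n+"0"); print(n,C[0][0,0],C[1],C[2].round(2).tolist())
print(r.read_state())
E
```

```text
pics
scene 444.1833617807466 [0.0146136 0.        0.        0.        0.       ] [[0.66, 0.43, -0.62, -240.5], [-0.75, 0.39, -0.53, -729.64], [0.01, 0.81, 0.59, 811.87], [0.0, 0.0, 0.0, 1.0]]
side 379.6294150326564 [0.0015248 0.        0.        0.        0.       ] [[0.79, 0.41, -0.44, 94.7], [-0.61, 0.53, -0.59, -671.79], [-0.01, 0.74, 0.67, 757.04], [0.0, 0.0, 0.0, 1.0]]
wrist 309.6410054987652 [-0.01515894  0.          0.          0.          0.        ] [[0.42, -0.88, -0.24, 177.34], [0.91, 0.4, 0.11, 550.69], [-0.0, -0.27, 0.96, 372.94], [0.0, 0.0, 0.0, 1.0]]
{'time_s': 0.15, 'joints': array([ 1.12097440e+00,  3.20151375e-01,  1.56537787e+00, -5.91017275e-06,
        1.25740514e+00, -2.00175824e-02]), 'joint_velocities': array([ 8.78739997e-05, -2.30214044e-03, -4.22867702e-03,  1.14547329e-03,
        1.63268442e-03,  1.45775654e-04]), 'joint_efforts': array([ 1.66833570e-04, -4.15841246e+01, -2.34345853e+01, -1.35733558e-04,
        5.97325197e-03, -9.15214997e-06]), 'ee_pos': array([239.49795039, 522.46939788, 303.27983001]), 'ee_rot': array([ 2.13250912e-01,  9.76997236e-01, -6.53093924e-04, -1.53420835e-04]), 'contact_force': array([0.37899499, 0.48547872, 0.19100855]), 'ft_torque': array([-0.04004122, -0.01769691,  0.01121067]), 'finger_force': 0.0, 'width': 85.09911834165392}
```

View pics/scene0.png

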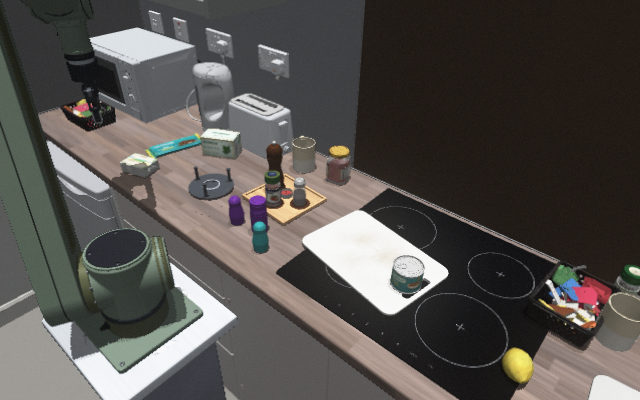

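View pics/side0.png

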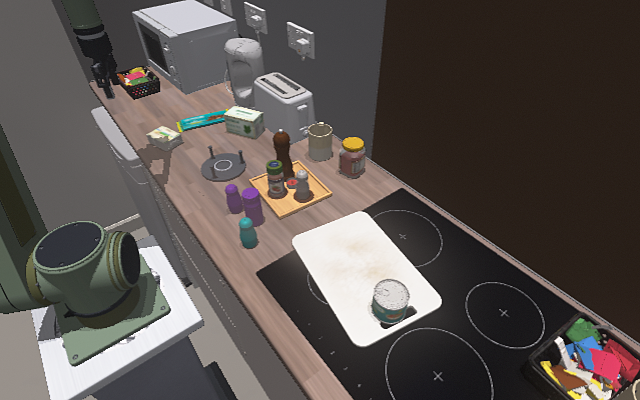

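The scene image shows these items:
- mill at (274,160)
- spice at (272,188)
- salt at (299,195)
- tea light at (287,193)
- warmer at (211,186)
- board at (375,260), with the tin on it at (407,272)
- jam jar at (339,163)

Look-alikes are purple at (236,210), purple at (258,213) and turquoise at (260,236). I reject all three by colour and because they stand off the tray. Next is one close crop from each view.

Run:
```python
import cv2
a=cv2.imread("pics/scene0.png")[130:250,180:340]; b=cv2.imread("pics/side0.png")[120:240,190:350]
cv2.imwrite("pics/c1.png",cv2.resize(a,None,fx=5,fy=5,interpolation=2)); cv2.imwrite("pics/c2.png",cv2.resize(b,None,fx=5,fy=5,interpolation=2))
```

```text
(no output)
```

View pics/c1.png

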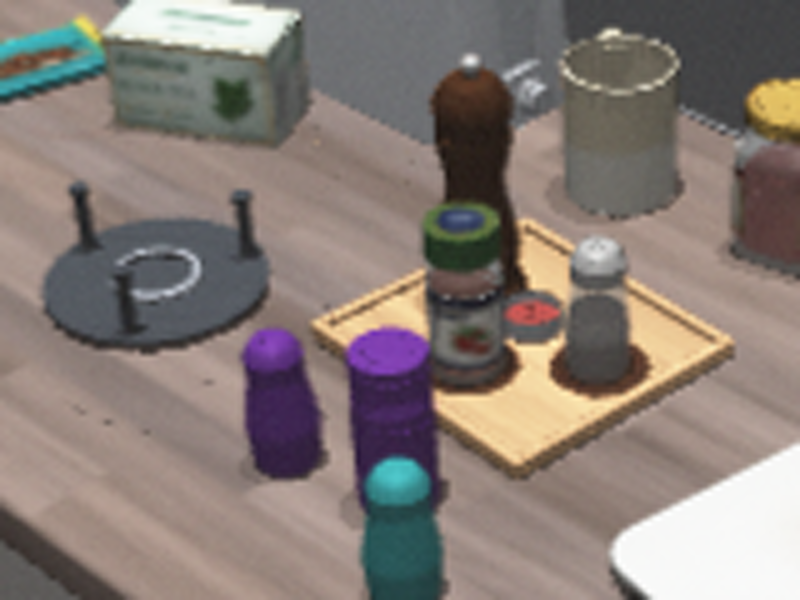

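View pics/c2.png

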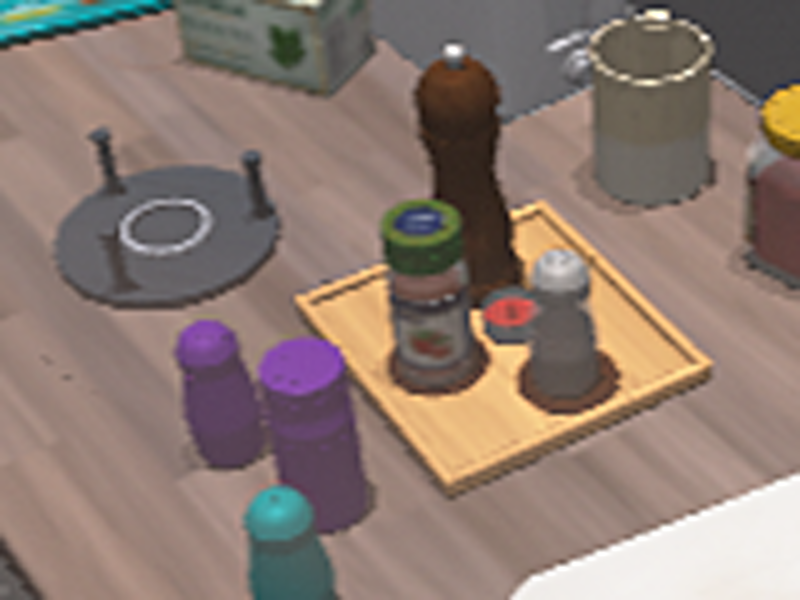

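Both crops confirm the choice. In c1 the spice has a green cap with a blue disc, the salt is grey, the mill is brown and the tea light is red at (533,312). The look-alikes are off the tray.

Run:
```python
from h import *
S=cal("scene");D=cal("side")
a=lambda p:(180+p[0]/5,130+p[1]/5); b=lambda p:(190+p[0]/5,120+p[1]/5)
def tri(n,p,q,z):
    A=onz(S,[p],z)[0];B=onz(D,[q],z)[0]
    o1,d1=rays(S,[p]);o2,d2=rays(D,[q]);M=np.c_[d1[0],-d2[0]];s=np.linalg.lstsq(M,o2-o1,rcond=None)[0]
    print(n,z,A[:2].round(1),B[:2].round(1),"tri",(o1+d1[0]*s[0]).round(0)); return (A+B)/2
pts={k:tri(k,a(p),b(q),z) for k,p,q,z in[("L",(312,325),(297,302),14),("B",(528,222),(542,202),14),("R",(733,345),(711,365),14),("F",(517,468),(450,486),14),
("mill",(470,60),(453,52),176),("spice",(462,217),(420,217),114),("salt",(600,244),(562,258),95),("tea",(533,312),(510,312),23),("warm",(158,272),(167,227),13)]}
c=np.mean([pts[k] for k in"LBRF"],0)[:2]; x=(pts["B"]+pts["R"]-pts["L"]-pts["F"])[:2]; th=np.arctan2(x[1],x[0])
print("tray",c,th,[np.linalg.norm(pts[i]-pts[j]).round() for i,j in("LB","BR","RF","FL")])
Rm=np.array([[np.cos(th),-np.sin(th)],[np.sin(th),np.cos(th)]])
for p in[(14,56),(-42,0),(14,-56),(14,0)]:print(p,c+Rm@p)
for n,C in(("scene",S),("side",D)):
    im=cv2.imread(f"pics/{n}0.png"); m=cv2.inRange(im,(170,170,170),(255,255,255))
    m=cv2.morphologyEx(m,cv2.MORPH_OPEN,np.ones((3,3)))
    N,l,s,ce=cv2.connectedComponentsWithStats(m); k=l[225,360]
    pts2=np.argwhere(l==k)[:,::-1]
    h=cv2.convexHull(pts2.astype(np.int32)); w=onz(C,h[:,0],17)[:,:2].astype(np.float32)
    q=cv2.minAreaRect(w); print(n,"board",q)
    print("tin top", onz(C,[(407,263)] if n=="scene" else [(391,290)],75), "jam",onz(C,[(339,152)] if n=="scene" else [(352,144)],110))
```

```text
L 14 [459.8 175.8] [460.9 174.1] tri [463. 180.  10.]
B 14 [634.3 160.3] [637.5 164.3] tri [639. 165.  10.]
R 14 [619.5 -30.6] [623.9 -27.9] tri [630. -22.   4.]
F 14 [445.  -17.1] [448.3 -17. ] tri [452.  -9.   5.]
mill 176 [560.5 129.8] [560.7 128.7] tri [562. 132. 175.]
spice 114 [502.6  80.8] [502.9  82.7] tri [502.  80. 115.]
salt 95 [557.   21.9] [557.2  23.5] tri [556.  21.  96.]
tea 23 [552.9  75.6] [552.7  76.2] tri [552.  74.  24.]
warm 13 [433.3 293.9] [433.1 293.6] tri [433. 293.  13.]
tray [541.14567436  72.73868391] -0.0707814121384069 [np.float64(176.0), np.float64(192.0), np.float64(175.0), np.float64(193.0)]
(14, 56) [559.07106911 127.60834969]
(-42, 0) [499.25084062  75.70902153]
(14, -56) [551.15016878  15.88879304]
(14, 0) [555.11061895  71.74857137]
scene board ((505.49951171875, -281.8269348144531), (339.8802185058594, 230.2379913330078), 79.9509048461914)
tin top [[ 483.98656577 -392.94041061   75.        ]] jam [[737.16850096  20.82695131 110.        ]]
side board ((506.68450927734375, -282.8893127441406), (338.85064697265625, 229.89329528808594), 80.19401550292969)
tin top [[ 485.64970145 -394.66218555   75.        ]] jam [[739.92469417  23.60386908 110.        ]]
```

{"api": "servo_tool", "payload": {"rows": "0 0 0 0 8.2;0 0 0 0 8.2;0 0 0 0 8.2;0 0 0 0 8.2;0 0 0 0 8.2;0 0 0 0 8.2;0 0 0 0 8.2;0 0 0 0 8", "newtons": 40}}

```text
time_s: 1.15
ee_pos: [239.5, 522.6, 303.6]
ee_rot: [0.709, 0.705, -0.0, 0.0]
contact_force: [-1.2, 0.8, -0.7]
width: 85.7
finger_force: 0.0
```

{"api": "servo_tool", "payload": {"rows": "0 -39.3 32.1 0 0;0 -39.3 32.1 0 0;0 -39.3 32.1 0 0;0 -39.3 32.1 0 0;0 -39.3 32.1 0 0;0 -39.3 32.1 0 0;0 -39.3 32.1 0 0;0 0 0 0 0"}}

```text
time_s: 2.15
ee_pos: [465.7, 245.2, 303.6]
ee_rot: [0.709, 0.705, -0.0, 0.0]
contact_force: [-0.8, 0.0, -1.2]
width: 85.6
finger_force: 0.0
```

Run:
```python
from h import *
C,im=img("wrist","w1"); print(r.read_state()["ee_pos"],C[2].round(2).tolist())
for k,p in dict(mill=(560.6,129.2,178),spice=(503,82,114),salt=(557,23,98),tea=(553,76,23),warm=(433.2,293.8,13)).items(): print(k,proj(C,p))
```

```text
[464.67752428 246.47157523 303.51129386] [[1.0, 0.0, 0.0, 465.87], [-0.0, 0.96, 0.27, 313.13], [0.0, -0.27, 0.96, 373.29], [0.0, 0.0, 0.0, 1.0]]
mill [[449.65431232 358.419867  ]]
spice [[363.70632684 348.58572891]]
salt [[408.78935617 381.31062327]]
tea [[393.87685359 300.63557361]]
warm [[297.38391278 128.97252665]]
```

View pics/w1.png

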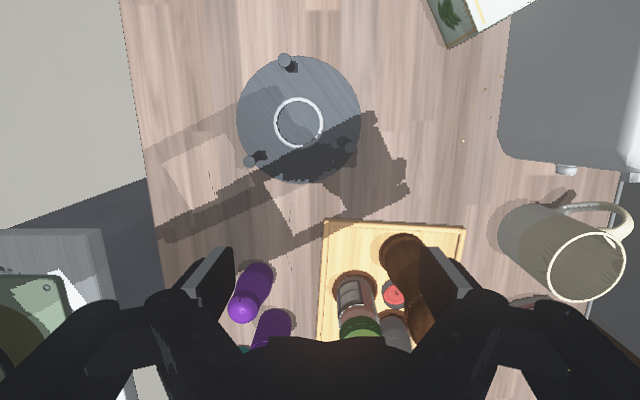

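The wrist view shows the collar at (298,123) and the tea light at (393,293). Both are about 6 px in +y from my prediction, which is a common bias. I'll split the difference and use y+3 for all targets.

{"api": "servo_tool", "payload": {"rows": "0 -38.5 32.1 0 0;0 -38.5 32.1 0 0;0 -38.5 32.1 0 0;0 0 0 0 0;0 0 0 30 0;0 0 0 40 0;0 0 0 30 0;0 0 0 0 0"}}

```text
time_s: 3.2
ee_pos: [558.1, 133.5, 201.8]
ee_rot: [0.707, 0.708, -0.002, -0.002]
contact_force: [-0.2, 0.5, 0.1]
width: 84.9
finger_force: 0.0
```

{"api": "servo_tool", "payload": {"rows": "0.3 0 0 0 0;0.5 0 0 0 0;0.7 0 0 0 0;0.8 0 0 0 0;0.8 0 0 0 0;0.8 0 0 0 0;0.8 0 0 0 0;0.8 0 0 0 0", "newtons": 40}}

```text
time_s: 4.2
ee_pos: [561.1, 132.3, 205.9]
ee_rot: [0.707, 0.707, 0.002, 0.001]
contact_force: [-0.6, -0.1, 6.0]
width: 46.1
finger_force: 40.8
```

{"api": "servo_tool", "payload": {"rows": "0.8 0 0 0 0;0.8 0 0 0 0;0.8 0 0 -10 0;0.8 0 0 -20 0;0.8 0 0 -20 0;0.8 0 0 0 0", "newtons": 60}}

```text
time_s: 4.95
ee_pos: [561.1, 132.0, 255.6]
ee_rot: [0.707, 0.707, 0.002, 0.001]
contact_force: [0.3, 0.5, -1.6]
width: 45.7
finger_force: 61.8
```

Run:
```python
from h import *
s=r.read_state();print(s["ee_pos"],s["width"],s["contact_force"])
_,a=img("scene");_,b=img("side")
o=np.vstack([cv2.resize(a[100:250,180:380],None,fx=2,fy=2),cv2.resize(b[90:240,190:390],None,fx=2,fy=2)])
cv2.imwrite("pics/m1.png",o[:,:,::-1])
```

```text
[561.13309826 132.03341572 255.63851092] 45.72422139931369 [ 0.34050313  0.54329045 -1.59756005]
```

View pics/m1.png

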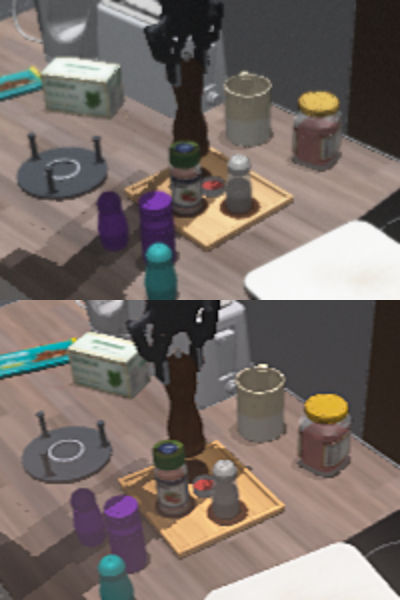

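The mill hangs upright in the grip, about 50 mm up, and its round on the tray is clear. The spice, salt and tea light have not moved.

{"api": "servo_tool", "payload": {"rows": "0.8 0 0 -40 0;0.8 0 0 -40 0;0.8 -15 1 0 0;0.8 -35 3 0 0;0.8 -45 3 0 0;0.8 -45 3 0 0;0.8 -45 3 0 0;0.8 -45 3 0 0"}}

```text
time_s: 6.05
ee_pos: [575.3, -100.1, 331.2]
ee_rot: [0.707, 0.707, -0.001, -0.002]
contact_force: [0.0, 0.2, -1.8]
width: 46.3
finger_force: 62.4
```

{"api": "servo_tool", "payload": {"rows": "0.8 -45 3 0 0;0.8 -30 1 0 0;0.8 0 0 20 0;0.8 0 0 40 0;0.8 0 0 30 0;0.8 0 0 15 0;0.8 0 0 8 0;0.8 0 0 0 0"}}

```text
time_s: 7.05
ee_pos: [580.3, -173.2, 220.7]
ee_rot: [0.707, 0.707, -0.0, -0.0]
contact_force: [0.2, -0.6, -2.0]
width: 46.2
finger_force: 62.4
```

{"api": "servo_tool", "payload": {"rows": "0.8 0 0 3 0;0.8 0 0 1.5 0;0.8 0 0 0 0;0.8 0 0 0 0"}}

```text
time_s: 7.55
ee_pos: [580.4, -173.0, 216.7]
ee_rot: [0.707, 0.707, 0.0, 0.0]
contact_force: [-0.5, 0.2, -1.9]
width: 46.0
finger_force: 62.4
```

{"api": "servo_tool", "payload": {"rows": "0.8 0 0 1 0;0.8 0 0 0.7 0;0.8 0 0 0 0;0.8 0 0 0 0"}}

```text
time_s: 8.05
ee_pos: [580.3, -173.0, 214.8]
ee_rot: [0.707, 0.707, 0.0, 0.0]
contact_force: [0.1, 0.3, -0.4]
width: 45.9
finger_force: 62.5
```

{"api": "servo_tool", "payload": {"rows": "0.6 0 0 0 0;0.4 0 0 0 0;0.2 0 0 0 0;0 0 0 0 0;0 0 0 0 0;0 0 0 -20 0;0 0 0 -40 0;0 0 0 -40 0"}}

```text
time_s: 9.05
ee_pos: [580.2, -173.0, 315.6]
ee_rot: [0.707, 0.707, -0.0, -0.0]
contact_force: [0.9, 0.9, 0.4]
width: 85.4
finger_force: 0.0
```

{"api": "servo_tool", "payload": {"rows": "0 30 -10 0 0;0 40 -12 0 0;0 40 -12 0 0;0 40 -12 0 0;0 40 -12 0 0;0 40 -12 0 0;0 28 -7 0 0;0 0 0 0 0"}}

```text
time_s: 10.05
ee_pos: [502.9, 86.4, 314.9]
ee_rot: [0.706, 0.708, 0.0, 0.0]
contact_force: [0.2, -0.3, -0.4]
width: 85.1
finger_force: 0.0
```

Run:
```python
from h import *
C,w=img("wrist");s=r.read_state();print(s["ee_pos"])
_,a=img("scene","s2");_,b=img("side","d2")
o=np.vstack([a[60:300,150:470],b[60:340,150:470]])
cv2.imwrite("pics/m2.png",np.hstack([o,w[:,:][:520] if 0 else cv2.copyMakeBorder(w[:,100:580],0,120,0,0,0)])[:,:,::-1])
for k,p in dict(spice=(503,82,114),tea=(553,76,23)).items(): print(k,proj(C,p))
```

```text
[503.27164602  85.40381404 314.85813326]
spice [[326.19457391 194.40040121]]
tea [[367.98993029 179.72330443]]
```

View pics/m2.png

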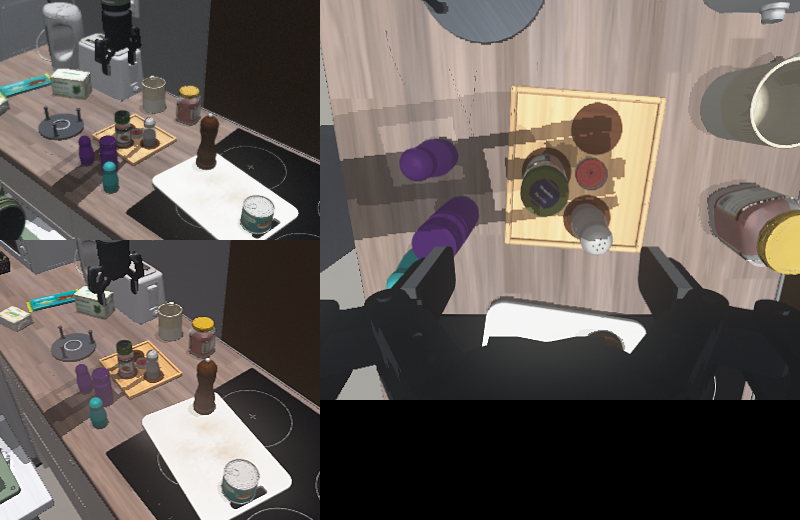

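The mill stands upright on the board. The wrist view puts the spice cap at (325,192), which agrees with its prediction of (326,194). The purple jar could foul a finger closing along x, so I'll check that.

Run:
```python
from h import *
S=cal("scene");D=cal("side")
a=lambda p:(180+p[0]/5,130+p[1]/5); b=lambda p:(190+p[0]/5,120+p[1]/5)
for n,p,q,z in [("purple jar",(390,350),(302,363),106),("purple salt",(272,340),(208,333),87),("turq",(397,475),(280,505),87),
 ("stud1",(80,187),(100,133),55),("stud2",(240,197),(252,156),55),("stud3",(122,275),(110,238),55)]:
  print(n,onz(S,[a(p)],z)[0].round(),onz(D,[b(q)],z)[0].round())
```

```text
purple jar [392.  23. 106.] [393.  24. 106.]
purple salt [371.  98.  87.] [374.  98.  87.]
turq [337. -41.  87.] [340. -41.  87.]
stud1 [425. 355.  55.] [426. 357.  55.]
stud2 [486. 270.  55.] [491. 273.  55.]
stud3 [381. 253.  55.] [382. 251.  55.]
```

{"api": "servo_tool", "payload": {"rows": "0 -2 0 40 0;0 0 0 45 0;0 0 0 45 0;0 0 0 30 0;0 0 0 17 0;0 0 0 0 0;0.3 0 0 0 0;0.5 0 0 0 0"}}

```text
time_s: 11.2
ee_pos: [504.0, 82.8, 138.7]
ee_rot: [0.707, 0.707, 0.001, 0.001]
contact_force: [-2.9, 1.3, 0.4]
width: 51.9
finger_force: 0.6
```

{"api": "servo_tool", "payload": {"rows": "0.6 0 0 0 0;0.7 0 0 0 0;0.8 0 0 0 0;0.8 0 0 0 0;0.8 0 0 0 0;0.8 0 0 0 0", "newtons": 50}}

```text
time_s: 11.95
ee_pos: [503.6, 83.0, 138.9]
ee_rot: [0.707, 0.707, 0.001, 0.0]
contact_force: [-1.5, 0.5, 5.5]
width: 44.9
finger_force: 49.8
```

{"api": "servo_tool", "payload": {"rows": "0.8 0 0 -20 0;0.8 0 0 -40 0;0.8 0 0 -40 0;0.8 0 0 -20 0;0.8 -25 -3 0 0;0.8 -42 -6 0 0;0.8 -45 -6 0 0;0.8 -45 -6 0 0"}}

```text
time_s: 12.95
ee_pos: [482.0, -75.2, 258.0]
ee_rot: [0.707, 0.707, 0.0, 0.0]
contact_force: [0.3, -0.2, -1.3]
width: 44.5
finger_force: 50.7
```

{"api": "servo_tool", "payload": {"rows": "0.8 -45 -6 0 0;0.8 -40 -6 0 0;0.8 -15 -1.6 0 0;0.8 0 0 25 0;0.8 0 0 40 0;0.8 0 0 30 0;0.8 0 0 13 0;0.8 0 0 0 0"}}

```text
time_s: 13.95
ee_pos: [468.8, -173.6, 149.5]
ee_rot: [0.707, 0.707, -0.0, -0.0]
contact_force: [0.2, 0.2, -0.7]
width: 44.7
finger_force: 50.7
```

{"api": "servo_tool", "payload": {"rows": "0.8 0 0 1 0;0.8 0 0 0 0;0.7 0 0 0 0;0.5 0 0 0 0;0.3 0 0 0 0;0 0 0 0 0;0 0 0 0 0;0 0 0 0 0"}}

```text
time_s: 14.95
ee_pos: [468.7, -174.0, 148.7]
ee_rot: [0.707, 0.707, 0.0, 0.0]
contact_force: [-0.1, 0.6, -0.8]
width: 85.7
finger_force: 0.0
```

{"api": "servo_tool", "payload": {"rows": "0 0 0 -30 0;0 0 0 -45 0;0 0 0 -25 0;0 30 13 0 0;0 42 19 0 0;0 42 19 0 0;0 42 19 0 0;0 42 18 0 0"}}

```text
time_s: 15.95
ee_pos: [557.3, 25.4, 248.7]
ee_rot: [0.707, 0.707, 0.0, 0.0]
contact_force: [1.3, -0.8, 0.2]
width: 85.6
finger_force: 0.0
```

Run:
```python
from h import *
C,w=img("wrist");s=r.read_state();print(s["ee_pos"],s["time_s"])
_,a=img("scene","s3");_,b=img("side","d3")
o=np.vstack([a[60:300,150:470],b[60:340,150:470]])
cv2.imwrite("pics/m3.png",np.hstack([o,cv2.copyMakeBorder(w[:,100:580],0,120,0,0,0)])[:,:,::-1])
for k,p in dict(salt=(557,23,98),tea=(553,76,23)).items(): print(k,proj(C,p))
```

```text
[559.3701525   29.79380215 248.67988824] 16.0
salt [[325.81954268 209.09273765]]
tea [[321.58473028 130.63082786]]
```

View pics/m3.png

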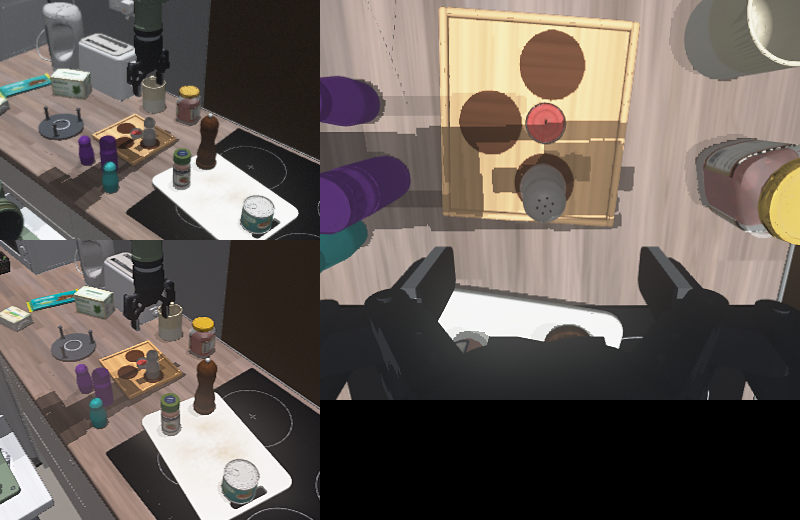

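Both the mill and the spice stand on the board. The salt top is at (324,203) and the tea light at (325,122), both close to prediction. I'll pause for the arm to settle before descending.

{"api": "servo_tool", "payload": {"rows": "0 0 0 0 0;0 0 0 0 0"}}

```text
time_s: 16.35
ee_pos: [556.3, 22.9, 248.7]
ee_rot: [0.708, 0.706, -0.0, -0.0]
contact_force: [0.3, 0.2, -0.4]
width: 85.1
finger_force: 0.0
```

{"api": "servo_tool", "payload": {"rows": "0 1 0 40 0;0 0 0 45 0;0 0 0 35 0;0 0 0 20 0;0 0 0 0 0;0.3 0 0 0 0;0.5 0 0 0 0;0.6 0 0 0 0"}}

```text
time_s: 17.35
ee_pos: [556.7, 24.9, 110.4]
ee_rot: [0.707, 0.707, 0.0, 0.0]
contact_force: [-2.6, -1.0, 5.7]
width: 38.9
finger_force: 49.4
```

{"api": "servo_tool", "payload": {"rows": "0.7 0 0 0 0;0.8 0 0 0 0;0.8 0 0 0 0;0.8 0 0 0 0;0.8 0 0 0 0;0.8 0 0 0 0"}}

```text
time_s: 18.1
ee_pos: [556.7, 25.0, 110.3]
ee_rot: [0.707, 0.707, 0.0, 0.0]
contact_force: [-2.5, -0.2, 7.1]
width: 38.3
finger_force: 49.3
```

{"api": "servo_tool", "payload": {"rows": "0.8 0 0 -10 0;0.8 0 0 -25 0;0.8 0 0 -40 0;0.8 0 0 -45 0;0.8 0 0 -45 0;0.8 0 0 -20 0;0.8 -25 -4 0 0;0.8 -40 -7 0 0"}}

```text
time_s: 19.1
ee_pos: [545.8, -39.9, 294.8]
ee_rot: [0.706, 0.708, 0.001, 0.001]
contact_force: [-0.3, 0.2, -1.1]
width: 38.7
finger_force: 49.9
```

{"api": "servo_tool", "payload": {"rows": "0.8 -45 -7.5 0 0;0.8 -45 -7.5 0 0;0.8 -45 -7.5 0 0;0.8 -45 -7 0 0;0.8 -30 -5 0 0;0.8 -5 0 0 0;0.8 0 0 25 0;0.8 0 0 40 0"}}

```text
time_s: 20.1
ee_pos: [512.1, -254.6, 229.8]
ee_rot: [0.707, 0.707, 0.001, 0.002]
contact_force: [-0.1, -0.1, -2.1]
width: 38.7
finger_force: 49.9
```

{"api": "servo_tool", "payload": {"rows": "0.8 0 0 40 0;0.8 0 0 40 0;0.8 0 0 20 0;0.8 0 0 8 0;0.8 0 0 0 0;0.8 0 0 0 0"}}

```text
time_s: 20.85
ee_pos: [511.9, -255.1, 121.9]
ee_rot: [0.707, 0.707, 0.0, 0.001]
contact_force: [-0.1, 1.2, -0.9]
width: 38.4
finger_force: 49.9
```

Contact is expected at a TCP height of about 119.3.

{"api": "servo_tool", "payload": {"rows": "0.8 0 0 1.5 0;0.8 0 0 0.8 0;0.8 0 0 0 0;0.8 0 0 0 0"}}

```text
time_s: 21.35
ee_pos: [511.4, -255.2, 119.0]
ee_rot: [0.707, 0.707, 0.0, 0.0]
contact_force: [-1.0, 0.5, 4.8]
width: 38.4
finger_force: 50.8
```

Run:
```python
from h import *
_,a=img("scene","s4");_,b=img("side","d4")
o=np.hstack([cv2.resize(a[120:300,290:480],None,fx=2,fy=2),cv2.resize(b[120:300,270:460],None,fx=2,fy=2)])
cv2.imwrite("pics/m4.png",o[:,:,::-1])
```

```text
(no output)
```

View pics/m4.png

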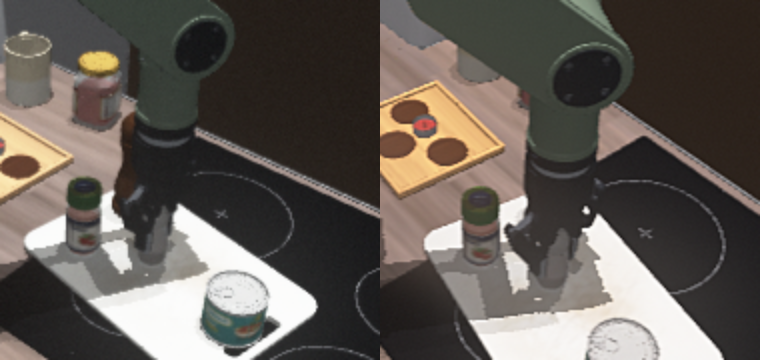

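The salt is in contact with the board (4.8 N up), upright, and the other items are undisturbed. Release, rise and head for the tea light.

{"api": "servo_tool", "payload": {"rows": "0.7 0 0 0 0;0.5 0 0 0 0;0.3 0 0 0 0;0 0 0 0 0;0 0 0 0 0;0 0 0 -25 0;0 0 0 -45 0;0 0 0 -45 0"}}

```text
time_s: 22.45
ee_pos: [511.0, -254.9, 234.3]
ee_rot: [0.707, 0.707, -0.0, -0.0]
contact_force: [0.4, -0.5, -0.3]
width: 85.6
finger_force: 0.0
```

{"api": "servo_tool", "payload": {"rows": "0 0 0 -45 0;0 0 0 -20 0;0 30 4 0 0;0 45 6 0 0;0 45 6 0 0;0 45 6 0 0;0 45 6 0 0;0 45 6 0 0"}}

```text
time_s: 23.45
ee_pos: [545.2, 1.4, 298.4]
ee_rot: [0.707, 0.707, 0.0, 0.0]
contact_force: [0.3, 0.2, 0.1]
width: 85.2
finger_force: 0.0
```

{"api": "servo_tool", "payload": {"rows": "0 45 5 0 0;0 22 3 20 0;0 0 0 40 0;0 0 0 30 0;0 0 0 0 0;0 0 0 0 0"}}

```text
time_s: 24.2
ee_pos: [554.0, 67.0, 209.6]
ee_rot: [0.707, 0.707, 0.001, 0.001]
contact_force: [-0.8, -0.3, -0.1]
width: 85.6
finger_force: 0.0
```

```bash
cat >> h.py <<'E'
def red(im):
    h=cv2.cvtColor(im,cv2.COLOR_RGB2HSV); m=(((h[...,0]<8)|(h[...,0]>172))&(h[...,1]>110)&(h[...,2]>90)).astype(np.uint8)
    N,l,s,c=cv2.connectedComponentsWithStats(m); return [(s[i,4],c[i].round(1).tolist()) for i in range(1,N) if s[i,4]>12]
E
python3 - <<'E'
from h import *
print(r.read_state()["ee_pos"])
for n in("scene","side","wrist"):
    C,im=img(n,n+"5")
    for a,c in red(im):
        p=onz(C,[c],23)[0]
        if abs(p[0]-553)<60 and abs(p[1]-76)<60: print(n,a,c,p.round(1))
E
```

```text
[554.0064558   66.98147079 209.56913906]
side 23 [291.5, 181.2] [554.6  81.7  23. ]
wrist 1208 [327.8, 173.2] [556.1  84.8  23. ]
```

The wrist puts the tea light at (556,85) and the side view at (555,82). I'll use (556,83), then go down part-closed and feel for the tray floor.

{"api": "servo_tool", "payload": {"rows": "0.3 16 2 20 0;0.42 0 0 40 0;0.42 0 0 30 0;0.42 0 0 15 0;0.42 0 0 7 0;0.42 0 0 0 0;0.42 0 0 0 0", "newtons": 20}}

```text
time_s: 25.22
ee_pos: [556.0, 83.0, 97.5]
ee_rot: [0.707, 0.707, 0.001, 0.001]
contact_force: [1.2, -0.7, 0.6]
width: 49.6
finger_force: 0.0
```

Run:
```python
from h import *
C,im=img("wrist"); s=r.read_state(); print(s["ee_pos"],s["width"],s["contact_force"])
p=s["ee_pos"]; print(red(im),[onz(C,[c],23)[0].round(1) for a,c in red(im)[:3]], proj(C,[p[0],p[1],20]))
_,a=img("scene"); _,b=img("side")
o=np.vstack([cv2.resize(a[140:240,240:340],None,fx=2,fy=2),cv2.resize(b[120:220,230:330],None,fx=2,fy=2)])
cv2.imwrite("pics/m5.png",np.hstack([o,im[:,60:620]])[:,:,::-1])
```

```text
[555.91206233  83.02095648  97.44541102] 49.78686894948235 [-0.46984235 -0.47514282  0.05156515]
[(np.int32(2851), [326.4, 245.0])] [array([556.2,  85.9,  23. ])] [[325.80329372 247.79116481]]
```

View pics/m5.png

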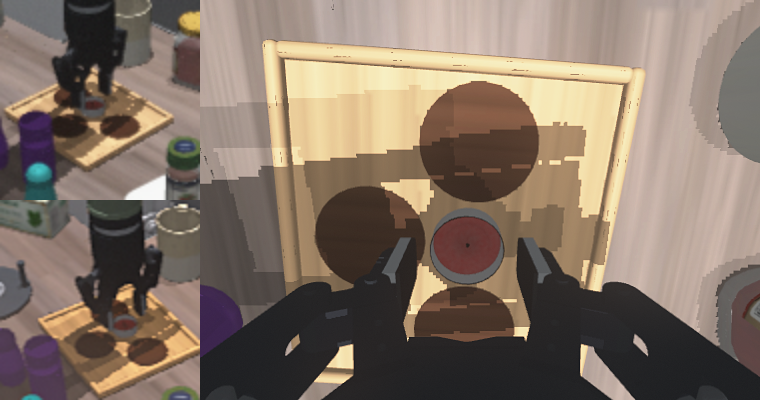

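The tea light at (326,245) is centred between the pads. Next I'll lower until the floor is felt.

{"api": "servo_tool", "payload": {"rows": "0.42 2 0 4 0;0.42 0 0 4 0;0.42 0 0 0 0;0.42 0 0 0 0"}}

```text
time_s: 25.88
ee_pos: [555.3, 85.0, 88.3]
ee_rot: [0.707, 0.707, -0.0, -0.0]
contact_force: [-1.0, 0.6, -0.4]
width: 49.7
finger_force: 0.0
```

{"api": "servo_tool", "payload": {"rows": "0.42 0 0 3 0;0.42 0 0 0 0;0.42 0 0 0 0"}}

```text
time_s: 26.25
ee_pos: [555.3, 85.0, 85.4]
ee_rot: [0.707, 0.707, 0.0, -0.0]
contact_force: [0.6, 0.5, -0.5]
width: 49.5
finger_force: 0.0
```

{"api": "servo_tool", "payload": {"rows": "0.48 0 0 0 0;0.52 0 0 0 0;0.56 0 0 0 0;0.65 0 0 0 0;0.65 0 0 0 0;0.65 0 0 0 0;0.65 0 0 0 0", "newtons": 25}}

```text
time_s: 27.12
ee_pos: [555.4, 85.0, 85.7]
ee_rot: [0.707, 0.707, 0.0, 0.0]
contact_force: [-0.5, -0.5, 5.3]
width: 36.1
finger_force: 25.2
```

{"api": "servo_tool", "payload": {"rows": "0.65 0 0 -10 0;0.65 0 0 -30 0;0.65 0 0 -40 0;0.65 20 -15 -15 0;0.65 40 -30 0 0;0.65 45 -32 0 0;0.65 40 -30 0 0;0.65 20 -15 0 0"}}

```text
time_s: 28.12
ee_pos: [431.7, 251.6, 180.7]
ee_rot: [0.707, 0.708, 0.0, -0.0]
contact_force: [-0.1, 0.1, 0.3]
width: 36.3
finger_force: 25.1
```

{"api": "servo_tool", "payload": {"rows": "0.65 0 0 0 0;0.65 0 0 0 0"}}

```text
time_s: 28.38
ee_pos: [433.8, 249.7, 180.6]
ee_rot: [0.707, 0.707, 0.0, 0.0]
contact_force: [-0.0, 0.1, 0.1]
width: 36.1
finger_force: 25.1
```

Run:
```python
from h import *
C,im=img("wrist"); s=r.read_state(); print(s["ee_pos"],s["width"],s["contact_force"])
print(red(im))
_,a=img("scene"); _,b=img("side")
o=np.vstack([cv2.resize(a[120:220,170:270],None,fx=2,fy=2),cv2.resize(b[110:210,180:280],None,fx=2,fy=2)])
cv2.imwrite("pics/m6.png",np.hstack([o,im[:,40:640]])[:,:,::-1])
print(proj(C,[433.2,293.8,13]))
g=cv2.cvtColor(im,cv2.COLOR_RGB2HSV); m=cv2.inRange(g,(0,0,150),(180,60,255)); m[260:]=0
cn,_=cv2.findContours(m,cv2.RETR_LIST,cv2.CHAIN_APPROX_NONE)
for c in cn:
    if len(c)>60:
        e=cv2.fitEllipse(c); 
        if 30<e[1][0]<140: print(e, onz(C,[e[0]],13)[0].round(1))
```

```text
[433.97902386 249.43888649 180.5218012 ] 35.92285491204195 [ 0.81778769 -0.19006262  0.39638323]
[(np.int32(3059), [326.1, 258.7])]
[[325.31548862 143.92375658]]
```

View pics/m6.png

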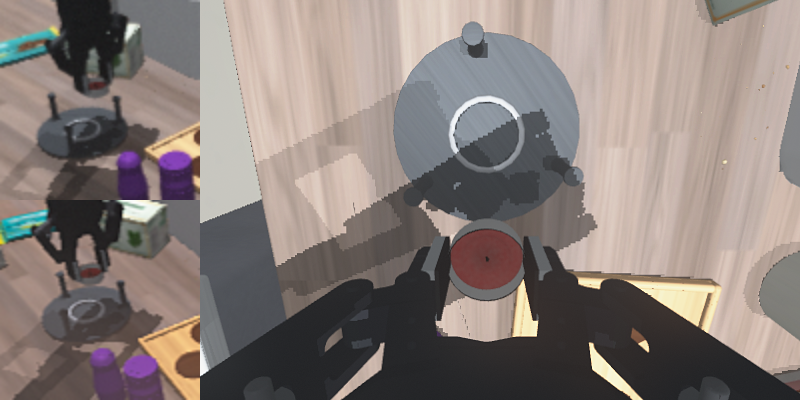

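The light sits level between the pads at (326,259), and the collar centre is at (326,134). I'll work out the vector between them.

Run:
```python
from h import *
C=cal("wrist"); print(onz(C,[(326,134)],13),onz(C,[(326,258.7)],117),onz(C,[(326.0,258.7)],114))
```

```text
[[433.95578182 300.82292216  13.        ]] [[433.87829126 250.11363309 117.        ]] [[433.87745344 248.60274081 114.        ]]
```

The wrist says the collar is at y=301 and the scene camera says 294. I'll go to 298, come down low where the view-depth bias cancels, and compare again.

{"api": "servo_tool", "payload": {"rows": "0.65 24 0 0 0;0.65 24 0 0 0;0.65 0 0 25 0;0.65 0 0 25 0;0.65 0 0 10 0;0.65 0 0 0 0;0.65 0 0 0 0;0.65 0 0 0 0"}}

```text
time_s: 29.52
ee_pos: [433.9, 298.2, 121.3]
ee_rot: [0.707, 0.707, 0.001, 0.0]
contact_force: [0.1, -0.3, 0.3]
width: 36.0
finger_force: 25.1
```

Run:
```python
from h import *
C,im=img("wrist","w7"); s=r.read_state(); print(s["ee_pos"],s["width"],s["contact_force"])
print(red(im), proj(C,[[433.5,293.8,13],[433.5,300.8,13]]))
_,a=img("scene"); _,b=img("side")
o=np.vstack([cv2.resize(a[145:215,180:250],None,fx=4,fy=4),cv2.resize(b[130:200,190:260],None,fx=4,fy=4)])
o=cv2.copyMakeBorder(o,0,40,0,0,0)
cv2.imwrite("pics/m7.png",np.hstack([o,cv2.resize(im[50:350,190:450],None,fx=2,fy=2)])[:600,:,::-1])
```

```text
[433.7872788  298.18088006 121.21337903] 36.43987010953623 [ 0.21339496 -0.02101914 -0.41228712]
[(np.int32(3128), [326.1, 258.6])] [[325.3587587  233.31582946]
 [325.3551187  222.63124381]]
```

View pics/m7.png

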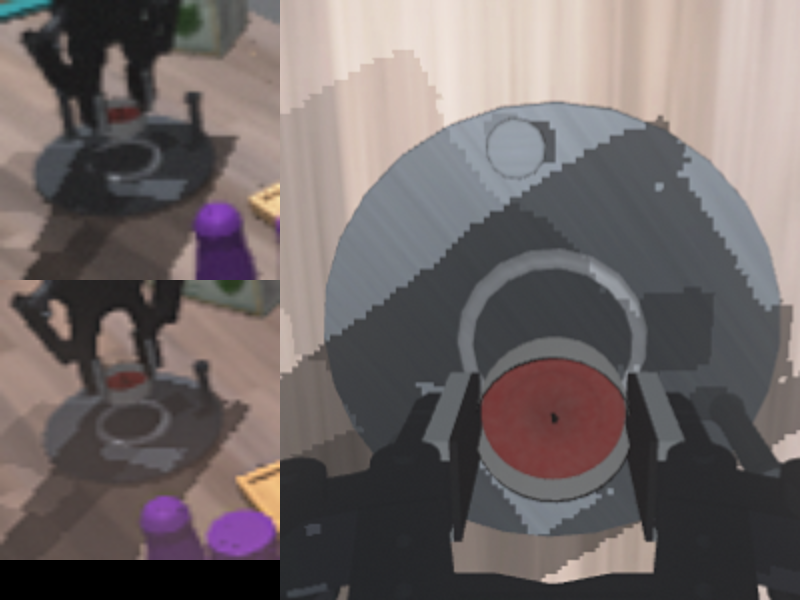

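Run:
```python
from h import *
C=cal("wrist")
print("plate",onz(C,[(326,101),(326,317.5)],8)[:,1], "collar top edge-30",onz(C,[(326,175)],13)[0,1]-30,"collar inner top -24", onz(C,[(326,50+270/2)],13)[0,1]-24)
print("light",onz(C,[(326.1,258.6)],43.6+14), onz(C,[(553/2-140+190,50+500/2)],43.6)[0,1]+19)
print("stud1",onz(C,[(190+(515-280)/2,50+148/2)],55), "plate x",onz(C,[(190+(327-280)/2,50+159),(190+(782-280)/2,50+159)],8)[:,0])
```

```text
plate [371.83689632 229.5856127 ] collar top edge-30 300.3451787496228 collar inner top -24 300.3518338917388
light [[433.51569409 299.11622465  57.6       ]] 286.294012214006
stud1 [[425.54249601 360.93407705  55.        ]] plate x [363.78454769 504.89075059]
```

The wrist gives collar y=300.5 and light y=299.1, from cues at nearly the same depth. I'll shift +1.5 and lower to just above the collar, then check against all the cameras.

{"api": "servo_tool", "payload": {"rows": "0.65 1.5 0.4 10 0;0.65 0 0 9 0;0.65 0 0 0 0;0.65 0 0 0 0"}}

```text
time_s: 30.18
ee_pos: [433.8, 299.5, 101.2]
ee_rot: [0.707, 0.707, -0.0, -0.0]
contact_force: [0.3, -0.1, 0.9]
width: 36.1
finger_force: 25.1
```

Run:
```python
from h import *
s=r.read_state(); e=s["ee_pos"]; print(e,s["contact_force"]); b=e[2]-85.7+8
for n,c0 in(("scene",(211.6,184.4)),("side",(223.4,165.4)),("wrist",None)):
    C,im=img(n,n+"8")
    for a,c in red(im):
        p=onz(C,[c],b+14)[0]
        if np.hypot(*(p-e)[:2])<40: print(n,a,c,p.round(1), c0 and onz(C,[c0],13)[0].round(1))
w=cv2.imread("pics/wrist8.png")[60:340,190:450]; cv2.imwrite("pics/m8.png",cv2.resize(w,None,fx=2,fy=2))
```

```text
[433.80249805 299.53080466 101.20525959] [ 0.29166938 -0.11550322  0.9278539 ]
side 13 [222.4, 158.6] [435.7 296.   37.5] [433.1 293.6  13. ]
wrist 3115 [326.1, 258.6] [433.8 300.2  37.5] None
```

View pics/m8.png

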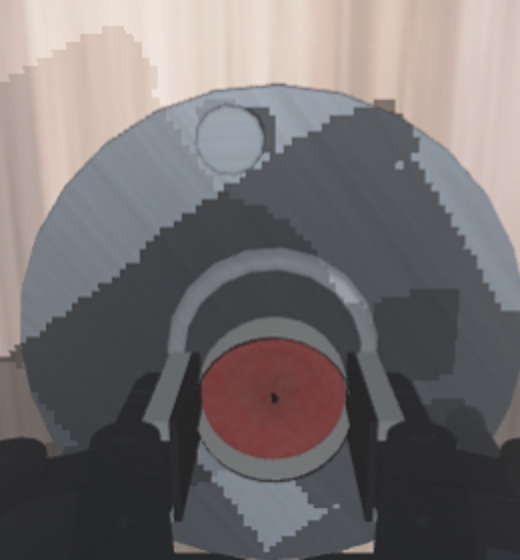

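The wrist view shows the light concentric with the collar in x and within about 2 mm in y. I'll lower it.

{"api": "servo_tool", "payload": {"rows": "0.65 -0.5 0 5 0;0.65 0 0 5 0;0.65 0 0 2 0;0.65 0 0 0 0;0.65 0 0 0 0"}}

```text
time_s: 30.95
ee_pos: [433.9, 299.1, 89.4]
ee_rot: [0.707, 0.707, 0.0, -0.0]
contact_force: [0.8, 0.1, 0.1]
width: 36.0
finger_force: 25.1
```

{"api": "servo_tool", "payload": {"rows": "0.65 0 0 1.5 0;0.65 0 0 1 0;0.65 0 0 0 0;0.65 0 0 0 0"}}

```text
time_s: 31.45
ee_pos: [433.8, 299.0, 86.9]
ee_rot: [0.707, 0.707, 0.0, -0.0]
contact_force: [-1.0, 0.8, -0.3]
width: 35.8
finger_force: 25.1
```

{"api": "servo_tool", "payload": {"rows": "0.65 0 0 1 0;0.65 0 0 0.5 0;0.65 0 0 0 0;0.65 0 0 0 0"}}

```text
time_s: 31.95
ee_pos: [433.8, 299.0, 85.7]
ee_rot: [0.707, 0.707, 0.0, 0.0]
contact_force: [-0.1, -1.0, 4.0]
width: 35.9
finger_force: 25.5
```

{"api": "servo_tool", "payload": {"rows": "0.55 0 0 0 0;0.5 0 0 0 0;0.45 0 0 0 0;0.4 0 0 0 0;0.4 0 0 -10 0;0.4 0 0 -30 0;0.4 0 0 -40 0;0.4 0 0 0 0"}}

```text
time_s: 32.95
ee_pos: [435.4, 300.1, 169.1]
ee_rot: [0.707, 0.707, 0.004, 0.001]
contact_force: [-0.1, -0.5, 0.1]
width: 51.7
finger_force: 0.0
```

Run:
```python
from h import *
s=r.read_state(); e=s["ee_pos"]; print(e,s["width"])
for n in("scene","side","wrist"):
    C,im=img(n,n+"9")
    print(n,[(a,c,onz(C,[c],22)[0].round(1)) for a,c in red(im) if np.hypot(*(onz(C,[c],22)[0]-e)[:2])<40])
w=cv2.imread("pics/wrist9.png")[20:320,190:450]; a=cv2.imread("pics/scene9.png")[150:220,180:250];b=cv2.imread("pics/side9.png")[130:200,190:260]
o=np.vstack([cv2.resize(a,(300,300)),cv2.resize(b,(300,300))])
cv2.imwrite("pics/m9.png",np.hstack([o,cv2.resize(w,None,fx=1.9,fy=2)]))
```

```text
[435.36657381 300.0840403  169.05399026] 51.689030395010455
scene []
side [(np.int32(17), [222.4, 163.1], array([432. , 294.9,  22. ]))]
wrist [(np.int32(1392), [326.3, 208.9], array([433.9, 299. ,  22. ]))]
```

View pics/m9.png

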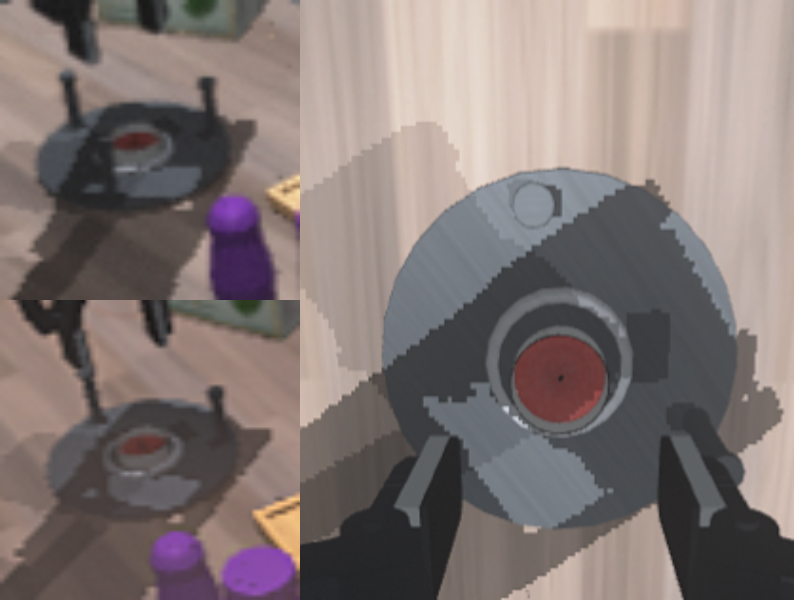

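The tea light sits flat inside the collar in all three views and is released. Next is the salt, picked from where it was set down at (511.5, -255, 119).

{"api": "servo_tool", "payload": {"rows": "0 0 0 -40 0;0 0 0 -50 0;0 0 0 -40 0;0 -34 4 0 0;0 -45 6 0 0;0 -45 6 0 0;0 -45 6 0 0;0 -45 6 0 0"}}

```text
time_s: 34.1
ee_pos: [461.3, 83.6, 294.1]
ee_rot: [0.707, 0.707, -0.001, -0.001]
contact_force: [0.5, 0.6, -0.8]
width: 85.5
finger_force: 0.0
```

{"api": "servo_tool", "payload": {"rows": "0 -45 6 0 0;0 -45 6 0 0;0 -45 7 0 0;0 -45 7 0 0;0 -45 7 0 0;0 -45 7 0 0;0 -45 7 0 0;0 -25 3 0 0"}}

```text
time_s: 35.1
ee_pos: [511.3, -256.7, 293.8]
ee_rot: [0.708, 0.706, -0.0, -0.001]
contact_force: [0.1, 0.3, 0.1]
width: 85.7
finger_force: 0.0
```

{"api": "servo_tool", "payload": {"rows": "0 0 0 0 0;0 0 0 0 0"}}

```text
time_s: 35.35
ee_pos: [511.3, -253.9, 294.9]
ee_rot: [0.707, 0.707, 0.0, -0.001]
contact_force: [0.1, 0.0, -0.0]
width: 85.8
finger_force: 0.0
```

{"api": "servo_tool", "payload": {"rows": "0 -1 0 30 0;0 0 0 45 0;0 0 0 45 0;0 0 0 35 0;0 0 0 20 0;0 0 0 0 0;0 0 0 0 0"}}

```text
time_s: 36.22
ee_pos: [512.2, -255.4, 121.5]
ee_rot: [0.707, 0.707, 0.0, 0.001]
contact_force: [-0.1, -0.5, -0.0]
width: 85.1
finger_force: 0.0
```

{"api": "servo_tool", "payload": {"rows": "0 0 -0.5 2.5 0;0.3 0 0 0 0;0.5 0 0 0 0;0.6 0 0 0 0;0.7 0 0 0 0;0.8 0 0 0 0;0.8 0 0 0 0;0.8 0 0 0 0", "newtons": 50}}

```text
time_s: 37.22
ee_pos: [511.2, -256.1, 118.6]
ee_rot: [0.707, 0.707, 0.0, 0.0]
contact_force: [-0.8, 0.3, 5.8]
width: 38.8
finger_force: 49.8
```

{"api": "servo_tool", "payload": {"rows": "0.8 0 0 0 0;0.8 0 0 0 0"}}

```text
time_s: 37.48
ee_pos: [511.2, -256.1, 118.6]
ee_rot: [0.707, 0.707, 0.0, 0.0]
contact_force: [-1.3, 0.5, 4.9]
width: 38.7
finger_force: 49.8
```

{"api": "servo_tool", "payload": {"rows": "0.8 0 0 -10 0;0.8 0 0 -25 0;0.8 0 0 -45 0;0.8 0 0 -45 0;0.8 0 0 -40 0;0.8 0 0 -15 0;0.8 25 4 0 0;0.8 40 6.5 0 0"}}

```text
time_s: 38.48
ee_pos: [521.1, -191.0, 296.7]
ee_rot: [0.708, 0.706, -0.0, -0.001]
contact_force: [-0.5, -0.1, -0.9]
width: 38.5
finger_force: 50.0
```

{"api": "servo_tool", "payload": {"rows": "0.8 45 7.5 0 0;0.8 45 7.5 0 0;0.8 45 7.5 0 0;0.8 45 7 0 0;0.8 30 5 0 0;0.8 5 0.5 0 0;0.8 0 0 20 0;0.8 0 0 40 0"}}

```text
time_s: 39.48
ee_pos: [557.2, 23.2, 238.0]
ee_rot: [0.707, 0.707, 0.001, 0.001]
contact_force: [-1.1, 0.2, -1.5]
width: 38.5
finger_force: 50.0
```

{"api": "servo_tool", "payload": {"rows": "0.8 0 0 45 0;0.8 0 0 40 0;0.8 0 0 25 0;0.8 0 0 12 0;0.8 0 0 0 0;0.8 0 0 0 0"}}

```text
time_s: 40.22
ee_pos: [557.4, 23.8, 116.9]
ee_rot: [0.707, 0.707, 0.001, 0.001]
contact_force: [0.8, 0.2, -1.0]
width: 38.7
finger_force: 50.0
```

{"api": "servo_tool", "payload": {"rows": "0.8 0 -0.5 3 0;0.8 0 0 2 0;0.8 0 0 1 0;0.8 0 0 0.5 0;0.8 0 0 0 0;0.8 0 0 0 0"}}

```text
time_s: 40.98
ee_pos: [556.2, 24.0, 110.0]
ee_rot: [0.707, 0.707, 0.0, 0.0]
contact_force: [-1.5, 0.9, 5.4]
width: 38.4
finger_force: 51.0
```

{"api": "servo_tool", "payload": {"rows": "0.7 0 0 0 0;0.5 0 0 0 0;0.3 0 0 0 0;0 0 0 0 0;0 0 0 0 0;0 0 0 -25 0;0 0 0 -45 0;0 0 0 -45 0"}}

```text
time_s: 41.98
ee_pos: [556.0, 24.0, 225.4]
ee_rot: [0.707, 0.707, -0.0, -0.0]
contact_force: [0.4, 0.2, 0.1]
width: 85.3
finger_force: 0.0
```

{"api": "servo_tool", "payload": {"rows": "0 0 0 -30 0;0 -30 -13 0 0;0 -42 -18.5 0 0;0 -42 -18.5 0 0;0 -42 -18.5 0 0;0 -42 -18.5 0 0;0 0 0 0 0;0 0 0 0 0"}}

```text
time_s: 42.98
ee_pos: [469.2, -173.8, 254.4]
ee_rot: [0.707, 0.707, 0.0, -0.0]
contact_force: [0.3, 0.7, 0.2]
width: 85.5
finger_force: 0.0
```

{"api": "servo_tool", "payload": {"rows": "0 0 0 35 0;0 0 0 40 0;0 0 0 22 0;0 0 0 8.5 0;0 0 0 0 0;0.3 0 0 0 0;0.5 0 0 0 0;0.6 0 0 0 0"}}

```text
time_s: 43.98
ee_pos: [469.1, -174.1, 150.0]
ee_rot: [0.707, 0.707, 0.0, 0.0]
contact_force: [-2.4, 0.1, 5.1]
width: 44.5
finger_force: 49.5
```

{"api": "servo_tool", "payload": {"rows": "0.7 0 0 0 0;0.8 0 0 0 0;0.8 0 0 0 0;0.8 0 0 0 0;0.8 0 0 0 0"}}

```text
time_s: 44.6
ee_pos: [469.0, -174.2, 149.9]
ee_rot: [0.707, 0.707, 0.0, 0.0]
contact_force: [-0.8, 1.1, 5.5]
width: 44.7
finger_force: 49.6
```

{"api": "servo_tool", "payload": {"rows": "0.8 0 0 -15 0;0.8 0 0 -40 0;0.8 0 0 -45 0;0.8 0 0 -30 0;0.8 25 3 0 0;0.8 42 6 0 0;0.8 45 6 0 0;0.8 45 6 0 0"}}

```text
time_s: 45.6
ee_pos: [490.2, -15.7, 280.0]
ee_rot: [0.707, 0.707, 0.001, 0.001]
contact_force: [0.2, 0.2, -0.4]
width: 44.8
finger_force: 50.7
```

{"api": "servo_tool", "payload": {"rows": "0.8 45 6 0 0;0.8 40 6 0 0;0.8 15 1.6 0 0;0.8 0 0 25 0;0.8 0 0 40 0;0.8 0 0 35 0;0.8 0 0 20 0;0.8 0 0 10 0"}}

```text
time_s: 46.6
ee_pos: [503.5, 82.3, 148.3]
ee_rot: [0.707, 0.707, -0.001, -0.0]
contact_force: [0.3, -0.7, 0.3]
width: 44.8
finger_force: 50.7
```

{"api": "servo_tool", "payload": {"rows": "0.8 0 0 3 0;0.8 0 0 0 0;0.8 0 0 0 0"}}

```text
time_s: 46.98
ee_pos: [504.3, 83.0, 146.8]
ee_rot: [0.707, 0.707, 0.001, 0.001]
contact_force: [0.1, -0.4, -0.7]
width: 44.7
finger_force: 50.7
```

{"api": "servo_tool", "payload": {"rows": "0.8 0 -0.5 3 0;0.8 0 0 1.5 0;0.8 0 0 1 0;0.8 0 0 0.5 0;0.8 0 0 0 0;0.8 0 0 0 0"}}

```text
time_s: 47.72
ee_pos: [503.3, 83.1, 141.3]
ee_rot: [0.707, 0.707, 0.0, 0.0]
contact_force: [-3.5, 0.4, 10.3]
width: 44.8
finger_force: 51.7
```

{"api": "servo_tool", "payload": {"rows": "0.7 0 0 0 0;0.5 0 0 0 0;0.3 0 0 0 0;0 0 0 0 0;0 0 0 0 0;0 0 0 -30 0;0 0 0 -45 0;0 0 0 -50 0"}}

```text
time_s: 48.72
ee_pos: [502.9, 82.9, 265.5]
ee_rot: [0.707, 0.707, -0.001, -0.001]
contact_force: [0.9, -0.4, -0.3]
width: 85.3
finger_force: 0.0
```

{"api": "servo_tool", "payload": {"rows": "0 0 0 -45 0;0 -30 9 0 0;0 -42 12.5 0 0;0 -42 12.5 0 0;0 -42 12.5 0 0;0 -42 12.5 0 0;0 -42 12.5 0 0;0 -16 5 0 0"}}

```text
time_s: 49.72
ee_pos: [580.0, -175.1, 309.2]
ee_rot: [0.708, 0.706, -0.0, -0.0]
contact_force: [0.1, 0.7, -0.1]
width: 85.5
finger_force: 0.0
```

{"api": "servo_tool", "payload": {"rows": "0 0 0 0 0;0 0 0 0 0"}}

```text
time_s: 49.98
ee_pos: [579.4, -171.8, 309.8]
ee_rot: [0.707, 0.707, 0.0, -0.001]
contact_force: [0.6, 0.1, 0.1]
width: 85.6
finger_force: 0.0
```

{"api": "servo_tool", "payload": {"rows": "0 -0.5 0.5 30 0;0 0 0 40 0;0 0 0 20 0;0 0 0 5 0;0 0 0 0 0;0.3 0 0 0 0;0.5 0 0 0 0;0.6 0 0 0 0", "newtons": 60}}

```text
time_s: 50.98
ee_pos: [580.7, -173.7, 216.4]
ee_rot: [0.707, 0.707, 0.001, 0.001]
contact_force: [-0.7, 0.9, 5.7]
width: 45.9
finger_force: 61.4
```

{"api": "servo_tool", "payload": {"rows": "0.7 0 0 0 0;0.8 0 0 0 0;0.8 0 0 0 0;0.8 0 0 0 0;0.8 0 0 0 0"}}

```text
time_s: 51.6
ee_pos: [580.8, -173.7, 216.5]
ee_rot: [0.707, 0.707, 0.001, 0.001]
contact_force: [-1.0, -0.0, 5.0]
width: 45.8
finger_force: 61.4
```

{"api": "servo_tool", "payload": {"rows": "0.8 0 0 -15 0;0.8 0 0 -40 0;0.8 0 0 -45 0;0.8 0 0 -30 0;0.8 15 -1 0 0;0.8 35 -3 0 0;0.8 45 -3 0 0;0.8 45 -3 0 0"}}

```text
time_s: 52.6
ee_pos: [569.0, -31.4, 342.8]
ee_rot: [0.707, 0.707, -0.001, -0.002]
contact_force: [0.3, -0.2, -1.8]
width: 45.7
finger_force: 62.1
```

{"api": "servo_tool", "payload": {"rows": "0.8 45 -3 0 0;0.8 45 -3 0 0;0.8 45 -3 0 0;0.8 30 -0.5 0 0;0.8 0 0 0 0;0.8 0 0 25 0;0.8 0 0 40 0;0.8 0 0 40 0"}}

```text
time_s: 53.6
ee_pos: [559.8, 130.9, 237.8]
ee_rot: [0.707, 0.707, -0.001, -0.0]
contact_force: [0.7, 0.0, -1.8]
width: 45.7
finger_force: 62.1
```

{"api": "servo_tool", "payload": {"rows": "0.8 0 0 20 0;0.8 0 0 6 0;0.8 0 0 0 0;0.8 0 0 0 0"}}

```text
time_s: 54.1
ee_pos: [561.3, 131.5, 214.9]
ee_rot: [0.707, 0.707, 0.001, 0.001]
contact_force: [0.3, 0.5, -2.0]
width: 45.6
finger_force: 62.2
```

{"api": "servo_tool", "payload": {"rows": "0.8 0 0 3 0;0.8 0 0 2 0;0.8 0 0 1 0;0.8 0 0 1 0;0.8 0 0 0 0;0.8 0 0 0 0"}}

```text
time_s: 54.85
ee_pos: [560.8, 131.6, 207.8]
ee_rot: [0.707, 0.707, 0.0, 0.0]
contact_force: [-1.7, -0.5, 5.9]
width: 46.1
finger_force: 62.9
```

Contact. Release and rise clear.

{"api": "servo_tool", "payload": {"rows": "0.7 0 0 0 0;0.5 0 0 0 0;0.3 0 0 0 0;0 0 0 0 0;0 0 0 0 0;0 0 0 -30 0;0 0 0 -45 0;0 0 0 -40 0"}}

```text
time_s: 55.85
ee_pos: [560.9, 131.5, 323.2]
ee_rot: [0.707, 0.707, 0.0, 0.0]
contact_force: [0.5, -0.3, 0.9]
width: 85.1
finger_force: 0.0
```

{"api": "servo_tool", "payload": {"rows": "0 0 -20 0 0;0 0 -40 0 0;0 30 -40 0 0;0 40 -40 0 0;0 40 -30 0 0;0 0 0 0 0;0 0 0 0 0"}}

```text
time_s: 56.72
ee_pos: [391.1, 241.4, 321.9]
ee_rot: [0.707, 0.707, 0.0, 0.0]
contact_force: [0.4, 0.5, 0.4]
width: 85.2
finger_force: 0.0
```

Run:
```python
from h import *
print(r.read_state()["ee_pos"])
rows=[]
for n,y,x in(("scene",130,180),("side",120,190)):
    _,im=img(n,n+"f"); b=cv2.imread(f"pics/{n}0.png")[:,:,::-1]
    rows.append(np.hstack([cv2.resize(q[y:y+120,x:x+160],(400,300)) for q in(b,im)]))
cv2.imwrite("pics/fin.png",np.vstack(rows)[:,:,::-1])
```

```text
[391.1237579  241.4049408  321.93942825]
```

View pics/fin.png

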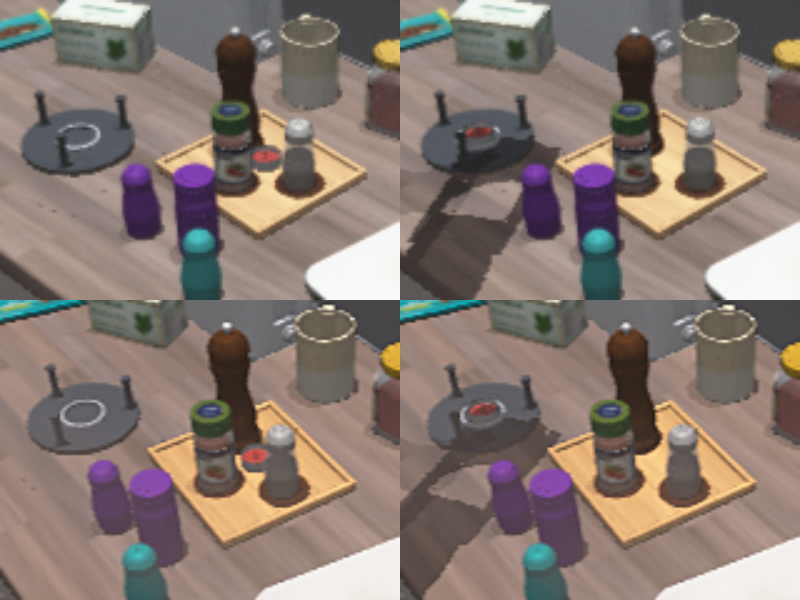

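The before and after views match: all three seasonings are upright in their original places and the light is seated in the collar.

```bash
python3 -c "
from workcell import r
print(r.job_done())"
```

```text
the job is handed in; nothing more can be done
None
```

I handed the job in at about 57 s of the 144 s allowed: the tea light sits flat in the warmer's collar, and the mill, salt and spice stand upright back where they started, judging by before-and-after camera views. No verdict came back, and I never re-measured the tin and jam jar; the arm did not work near either.

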